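# Load the sample analyser and ease its heavy lid shut

## Task

Take the red-capped sample jar and stand it upright on the round pan inside the blue analyser, then ease the analyser's heavy lid down until it is fully shut, without letting it drop or slam. Leave the other two jars, the beaker and the wash bottle where they are.

Things in the scene. Friction and masses are not known exactly. Their poses are not given: they have to be found in the camera images.
- analyser: blue bench instrument, fixed, 170 mm (its x) by 200 mm (y) by 110 mm high, open-topped chamber; walls 12 mm, so the mouth is 146 by 176 mm; chamber floor 40 mm above the bench. Origin at the centre of its underside, z up; its -x is the front (display, buttons), +x the hinge side. It stands side-on: front towards about -y of the robot's frame, hinge side about +y
- pan (a point): centre of the top face of the round aluminium pan (80 mm in diameter, 5 mm thick) on the chamber floor, 45 mm above the bench and 65 mm below the rim; 12 mm nearer the front than the chamber's centre
- lid (a joint): lid angle: 0 fully shut, 1.57 upright, stop at 1.95 (leaning back); starts open at 1.5 to 1.85. The lid (0.7 to 0.9 kg) has a stiff hinge that holds it still when above about 1.0 rad; somewhere lower, surely below 0.6, its weight wins and it falls and slams if not held. No latch: its weight keeps it shut
- lid_hinge (a point): middle of the hinge line, at the top of the case's rear edge, 110 mm above the bench, 85 mm to the analyser's +x from its centre; same axes as the analyser. The line runs along the analyser's y
- lid_bar (a point): middle of the lid's round steel grab bar (14 mm thick, 140 mm long, parallel to the hinge line, on end brackets off the free edge of the cream lid, which is 174 mm long, 20 thick). Lid shut: 204 mm to the analyser's -x of the hinge line and 45 mm above it, 25 above the lid's top, 30 beyond its edge. Gripped across from above, it can turn between the fingers; the lid never rises above it
- jar_red: closed sample jar, upright plain cylinder 38 mm in diameter and 55 mm tall, about 70 g, lower part white, cap red (top 18 mm): the one to load; origin at the centre of its underside, z up its axis
- jar_blue: closed sample jar, upright plain cylinder 38 mm in diameter and 55 mm tall, about 70 g, lower part white, cap blue; to be left alone; origin at the centre of its underside, z up its axis
- jar_green: closed sample jar, upright plain cylinder 38 mm in diameter and 55 mm tall, about 70 g, lower part white, cap green; to be left alone; origin at the centre of its underside, z up its axis
- beaker: open glass beaker, 80 mm in diameter, 100 mm tall; origin at the centre of its underside; to be left alone
- wash_bottle: white wash bottle with red collar, 68 mm in diameter, 170 mm to the collar's top, thin bent spout to 215 mm; origin at the centre of its underside; to be left alone
Not all that is in view belongs to the job. What is shaped like the jar_red but purple or yellow is not meant.

How it is judged:
On the way, in this order (a step that is already met when the one before it is completed fails the run):
1. the red-capped jar stands released on the pan (horizontal distance between jar_red and pan below 0.025 m and z of jar_red in the frame of pan between -0.004 and 0.006 m and angle between jar_red's own z axis and vertical below 0.15 rad and linear speed of jar_red below 0.03 m/s and contact force between the fingers and jar_red below 0.1 N), for 0.2 s.
2. the lid is fully shut (value of joint lid below 0.03 rad), for 0.2 s.
At the end, for the whole second after the job is handed in: The lid is shut (angle below 0.03 rad), and the red-capped jar stands at rest inside, upright (within 0.15 rad) on the pan, its centre within 25 mm of the pan's centre (horizontal distance between jar_red and pan below 0.025 m and z of jar_red in the frame of pan between -0.004 and 0.006 m and angle between jar_red's own z axis and vertical below 0.15 rad and linear speed of jar_red below 0.03 m/s and value of joint lid below 0.03 rad and angular speed of jar_red below 0.2 rad/s); the robot touches nothing.
It fails at once if the lid slams: it turns shut faster than 1.5 rad/s (about 0.3 m/s at its free edge) in the last 0.12 rad (value of joint lid below 0.12 rad and velocity of joint lid below -1.5 rad/s).
It fails at once if the lid drops: it turns shut faster than 3 rad/s anywhere (velocity of joint lid below -3 rad/s).
It fails at once if the red-capped jar is tipped over (more than 0.6 rad) (angle between jar_red's own z axis and vertical above 0.6 rad).
It fails at once if another jar, the beaker or the wash bottle is moved more than 30 mm or tipped (distance of any of jar_blue, jar_green, beaker, wash_bottle from where it was at the start of the episode above 0.03 m or angle between any of jar_blue, jar_green, beaker, wash_bottle's own z axis and vertical above 0.4 rad).
It also fails if it takes over 64 s, if anything falls off the work surface, if the arm or the gripper's body presses on something with over 40 N, if the wrist force passes 120 N, or if a joint passes its speed limit or range.

## Robot

A 7-joint arm with a two-finger parallel gripper is mounted at the origin on the work surface. World frame = base frame: x ahead of the robot, y to its left, z up, the work surface at z = 0. Lengths are in m, angles in rad, forces in N, time in s.
With the tool pointing down it reaches from about 0.4 to 0.85 m from the base axis. Payload 10.4 kg.
Tool frame: the origin (TCP) lies at the very end of the fingers, on their centre line; the grasp point (between the pads) lies 19 mm behind it; z points along the fingers, y is the direction in which the jaws open and shut (so a half turn about z gives the same grasp; the last joint's range is limited). The gripper opens to 87 mm and grips with 3 to 60 N. Pads are 19 mm wide; open, the fingers measure 117 mm over their backs; the gripper's body (75 mm by 190 mm) begins 51 mm behind the grasp point.
Start: joints at [-1.313, 0.332, -0.065, 1.46, 0.022, 1.35, -0.088], TCP at [0.173, 0.601, 0.223] pointing down, gripper open.
Joint ranges: [-2.6, 2.6], [-0.5, 2.12], [-1.47, 1.34], [0.16, 2.42], [-1.27, 4.41], [0.06, 2.06], [-2.6, 2.6]. Speed limits (rad/s): [2.22, 2.22, 2.79, 2.79, 3.14, 3.14, 3.14].

## Interface

Orientations are given as a unit quaternion [x, y, z, w].
In Python, from bench import r, eyes, job gives the robot as it stands. The module is installed in compiled form; this text tells all that it offers.
- The arm moves only by the tool play_rows, never from a script. Its argument "motion" is a list of rows, each a list of 7 numbers: the shift along the tool's x, y, z as a fraction of full scale, then the turn, a rotation vector about the tool's x, y, z as a fraction of full scale, then the opening in per cent of the stroke, from 0 (shut) to 100 (fully open). A call has 1 to 5 rows; each row is the pose to reach, as a shift and turn from the pose commanded when the call began, along the tool's axes at that moment; what a row does not reach only later rows make up. Full scale, the value 1, is 0.2 m for a shift and 90 degrees for a turn. A row lasts 1/8 s, in which the tool goes at most 62.5 mm and 10.7 degrees, less where a joint would pass 70% of its speed; a pose out of reach is approached as far as the arm can. A call with a number of a shift or a turn outside -1 to 1 is refused whole. A call with a gripper value outside its range is refused whole. The fingers move at their own pace and stop on an object; "squeeze" is the grip in N (left out, the last holds). Time passes only in rows, so rows that repeat a pose let the fingers close. It gives the time, the measured TCP pose, the force and the opening at its end, in the units of the state.
- r.read_state(): the state, without advancing time (a new reading comes with each control period).
- eyes.camera(name): name is "scene" or "side" or "wrist"; returns a dict with "image" (400x640x3 uint8, red, green, blue), "mtx" (3x3 intrinsics, pixels), "R" (3x3) and "t" (3): a world point X has camera coordinates R X + t. Camera axes: x right, y down, z forward; pixel columns grow to the right and rows downward; lengths in m; the calibration is good to about 2 mm. A picture is of the moment at which its call begins. There is no depth.
- job.close_job(): hands the job in, once; it reports no verdict.
Trained networks look in a picture, given as the dict that the camera call returned (one of the last four; its "shot" number tells which), for a name from the list of things; names that differ only in an ending like _2 or _b are one class to them, and where a whole thing is asked for, a point or a joint stands for the part that bears it (a point fixed in the world has none). Each returns a list of dicts, best first, with "p" (0 to 1); they miss things now and then, are a little off and sometimes report something else, mostly with a low value. They report only what shows in the picture. A call takes as long as a camera call. They do not tell look-alikes from the thing itself.
- eyes.regions_of(picture, label): "region" (400x640 bool, what is visible of it) and "xy" ([column, row] in pixels, amid what is visible of it).
- eyes.landmark_of(picture, label): "xy" ([column, row] in pixels: a listed point, or the origin of a listed thing).
The state is a dict: "time": time; "joint_positions": joint angles; "joint_vel": joint speeds; "joint_torque": joint torques, N m; "ee_pos": TCP position; "eef_rot": TCP orientation; "ft_force": force on the tool from outside, world axes, zero at the start; "torque": the same for the moment, N m; "width": finger opening in m.
Only numpy, scipy, OpenCV 4.12 (cv2) and the standard library are available. Lean on these libraries where they do the work, as an engineer would, in place of code of your own. Each camera call takes 0.05 s, during which the arm holds its last target. There are 200 camera calls.

## Working session

There is one attempt and no reset: what is moved stays moved. The work goes in short steps, Python scripts to look and compute and a tool call to move; the robot and the scene stay as the last step left them, time stands still between calls to the robot, and variables do not carry over. Pictures are saved under pics/ and viewed, about 8 in all and at most 12, crops included, and the job is handed in when it is done.

Besides the shell and the picture viewer there is one more tool, called as name(argument=value, ...), one argument or row to a line, values as JSON. play_rows: Moves the arm, as the interface text tells. Shift numbers are shares of 0.2 m and turn numbers shares of 90 degrees, none past 1 either way. Its arguments: {"type":"object","properties":{"motion":{"type":"array","items":{"type":"array","items":{"type":"number"}}},"squeeze":{"type":"number"}},"required":["motion"]}

```bash
mkdir -p pics
cat > h.py <<'E'
import numpy as np, cv2
from bench import r, eyes, job
from scipy.spatial.transform import Rotation as Rn
def save(p,n,crop=None):
    im=p["image"][:,:,::-1]
    if crop: a,b,c,d=crop; im=im[a:b,c:d]
    cv2.imwrite("pics/"+n,im)
def ray(p,xy):
    d=np.linalg.solve(p["mtx"],[xy[0],xy[1],1.0]); R=np.array(p["R"]);
    return -R.T@np.array(p["t"]), R.T@d
def atz(p,xy,z):
    o,d=ray(p,xy); return o+d*(z-o[2])/d[2]
def proj(p,X):
    c=np.array(p["R"])@np.array(X)+np.array(p["t"]); u=p["mtx"]@c; return u[:2]/u[2]
def tri(obs):
    A=np.zeros((3,3));b=np.zeros(3)
    for p,xy in obs:
        o,d=ray(p,xy); d=d/np.linalg.norm(d); M=np.eye(3)-np.outer(d,d); A+=M;b+=M@o
    return np.linalg.solve(A,b)
def togo(target,s=None):
    "shift in tool axes, full-scale units"
    s=s or r.read_state(); R=Rn.from_quat(s["eef_rot"]); return R.inv().apply(np.array(target)-s["ee_pos"])/0.2
E
cat > a.py <<'E'
from h import *
np.set_printoptions(precision=3,suppress=True)
s=r.read_state(); print(s["ee_pos"],Rn.from_quat(s["eef_rot"]).as_matrix(),s["width"])
P={n:eyes.camera(n) for n in("scene","side","wrist")}
cv2.imwrite("pics/a1.png",cv2.resize(np.vstack([P["scene"]["image"],P["side"]["image"]])[:,:,::-1],(480,600)))
save(P["scene"],"scene.png");save(P["side"],"side.png")
zz=dict(jar_red=0,jar_blue=0,jar_green=0,beaker=0,wash_bottle=0,analyser=0,pan=.045,lid_hinge=.11,lid_bar=None)
for n,z in zz.items():
    ob=[]
    for c in P:
        l=eyes.landmark_of(P[c],n)[:3]
        for q in l: print(n,c,round(q["p"],2),np.array(q["xy"]),atz(P[c],q["xy"],z) if z is not None else "")
        if l and l[0]["p"]>.4 and c!="wrist": ob.append((P[c],l[0]["xy"]))
    if len(ob)>1: print("  tri",tri(ob))
E
python3 a.py
```

```text
[0.173 0.6   0.222] [[-0.961  0.277 -0.   ]
 [ 0.277  0.961 -0.001]
 [-0.    -0.001 -1.   ]] 0.08689651330514989
jar_red scene 0.74 [208.1 193.3] [ 0.539 -0.332  0.   ]
jar_red scene 0.61 [205.1 173.4] [ 0.463 -0.388  0.   ]
jar_red scene 0.56 [195.8 212.1] [ 0.621 -0.326  0.   ]
jar_red side 0.75 [387.7 370.4] [ 0.458 -0.391  0.   ]
jar_red side 0.69 [400.2 333.7] [ 0.53  -0.328  0.   ]
jar_red side 0.58 [433.5 313.8] [ 0.633 -0.319  0.   ]
  tri [ 0.48  -0.377 -0.071]
jar_blue scene 0.56 [242.7 219.8] [ 0.599 -0.181  0.   ]
jar_blue side 0.77 [392.6 275.4] [ 0.596 -0.181  0.   ]
jar_blue side 0.66 [276.8 122.1] [0.543 0.51  0.   ]
  tri [ 0.597 -0.181 -0.001]
jar_green scene 0.53 [258.3 188.5] [ 0.464 -0.196  0.   ]
jar_green side 0.72 [349.2 297.9] [ 0.462 -0.19   0.   ]
jar_green side 0.72 [231.7 146.2] [0.364 0.462 0.   ]
  tri [ 0.463 -0.194  0.001]
beaker scene 0.91 [433.2 277.4] [0.601 0.382 0.   ]
beaker side 0.88 [310.6 143.8] [0.605 0.363 0.   ]
  tri [ 0.605  0.376 -0.005]
wash_bottle scene 0.58 [477.2 222.7] [ 0.363  0.47  -0.   ]
wash_bottle scene 0.41 [433.6 277.9] [0.603 0.383 0.   ]
wash_bottle side 0.87 [235.6 145. ] [0.378 0.462 0.   ]
wash_bottle wrist 0.93 [271.1 330.7] [0.372 0.469 0.   ]
  tri [0.374 0.464 0.005]
analyser side 0.57 [332.5 189.6] [0.583 0.153 0.   ]
analyser side 0.32 [401.3 337.4] [ 0.528 -0.337  0.   ]
pan scene 0.88 [345.  236.9] [0.589 0.129 0.045]
pan scene 0.37 [260.4 192.6] [ 0.518 -0.159  0.045]
pan side 0.96 [340.4 183.9] [0.596 0.13  0.045]
  tri [0.594 0.129 0.049]
lid_hinge scene 0.8 [370.1 199.3] [0.49  0.166 0.11 ]
lid_bar scene 0.57 [387.4 129.8] 
lid_bar scene 0.21 [353.7 244.8] 
lid_bar side 0.57 [274.8 122.7] 
  tri [0.428 0.176 0.307]
```

View pics/scene.png

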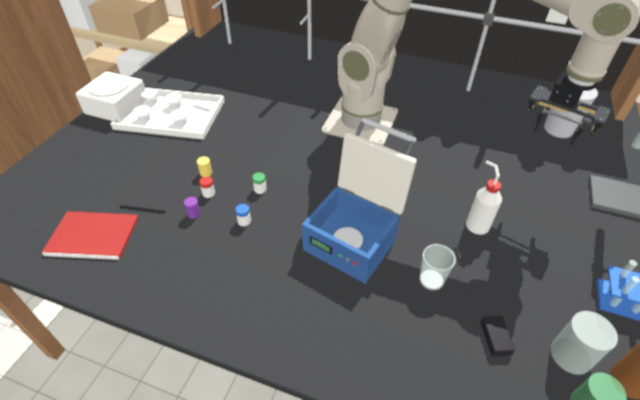

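View pics/side.png

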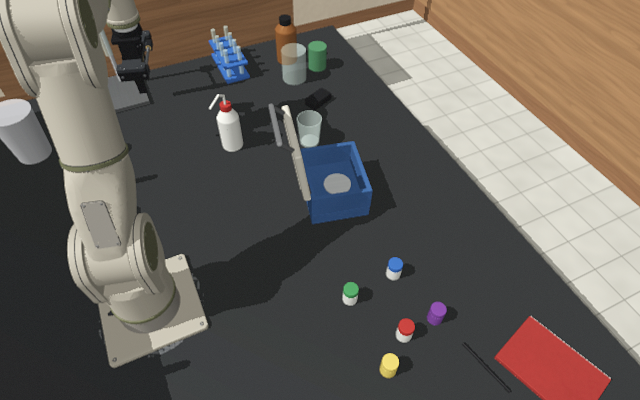

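The pictures show the red jar at scene (207,187) between the purple and yellow look-alikes. The analyser's display faces the scene camera, so its front points to robot +x. The task text says -y, so I'll check this with the rim corners.

```bash
cat > b.py <<'E'
from h import *
np.set_printoptions(precision=3,suppress=True)
for c in("scene","side"):
    p=eyes.camera(c)
    if c=="scene":
        im=p["image"][90:300,280:450]
    else: im=p["image"][90:240,230:400]
    cv2.imwrite(f"pics/b_{c}.png",cv2.resize(im[:,:,::-1],None,fx=3.4 if c=="side" else 2.8,fy=3.4 if c=="side" else 2.8,interpolation=cv2.INTER_CUBIC))
    for n in("lid_bar","pan","lid_hinge"):
        for q in eyes.landmark_of(p,n)[:2]: print(c,n,q["p"],q["xy"])
    for q in eyes.regions_of(p,"analyser")[:1]:
        m=q["region"].astype(np.uint8); print(q["p"],m.sum(),cv2.approxPolyDP(max(cv2.findContours(m,0,2)[0],key=len),4,True)[:,0].tolist())
    # predicted model overlay for yaw candidates
    pan=np.array([.592,.129,.045])
    for yaw in (150,160,170,180):
        R=Rn.from_euler("z",yaw,degrees=True).as_matrix(); o=pan-R@[-.012,0,.045]
        print(yaw,[proj(p,o+R@[x,y,.11]).round(0).tolist() for x,y in((-.085,-.1),(-.085,.1),(.085,.1),(.085,-.1))])
E
python3 b.py; python3 -c "
import cv2,numpy as np
a=cv2.imread('pics/b_scene.png');b=cv2.imread('pics/b_side.png');print(a.shape,b.shape)"
```

```text
scene lid_bar 0.83 [387.3, 128.7]
scene pan 0.65 [345.2, 239.8]
scene lid_hinge 0.75 [368.1, 201.5]
0.79 10554 [[363, 118], [354, 134], [344, 134], [338, 185], [303, 224], [302, 240], [308, 252], [365, 281], [394, 241], [415, 164], [408, 155], [415, 138]]
150 [[351.0, 260.0], [300.0, 213.0], [348.0, 185.0], [399.0, 227.0]]
160 [[360.0, 259.0], [299.0, 219.0], [339.0, 185.0], [398.0, 220.0]]
170 [[368.0, 257.0], [298.0, 225.0], [331.0, 186.0], [396.0, 213.0]]
180 [[375.0, 254.0], [300.0, 231.0], [323.0, 188.0], [392.0, 207.0]]
side lid_bar 0.84 [275.1, 122.8]
side pan 0.61 [235.3, 144.7]
side lid_hinge 0.87 [303.1, 171.5]
0.71 5569 [[270, 104], [277, 142], [292, 155], [311, 221], [366, 214], [372, 190], [355, 144], [302, 148], [288, 107]]
150 [[366.0, 147.0], [365.0, 198.0], [302.0, 194.0], [310.0, 143.0]]
160 [[360.0, 144.0], [371.0, 195.0], [309.0, 199.0], [304.0, 147.0]]
170 [[354.0, 141.0], [376.0, 190.0], [316.0, 203.0], [299.0, 152.0]]
180 [[347.0, 140.0], [380.0, 186.0], [324.0, 206.0], [295.0, 157.0]]
(588, 476, 3) (510, 578, 3)
```

View pics/b_scene.png

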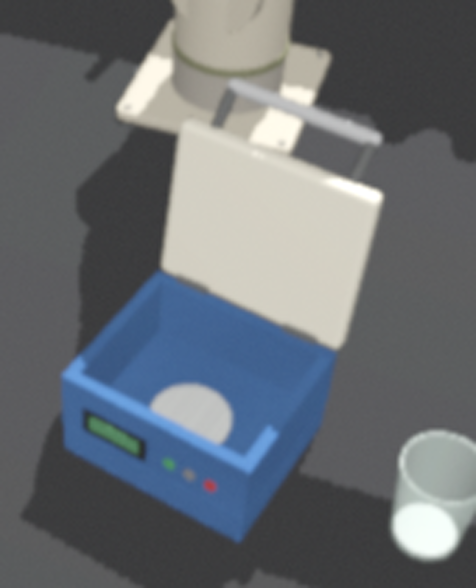

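Rim corners in the scene picture: front-left (303,223), front-right (369,257), back-right (400,216), back-left (337,188). The yaw is about 167°, so the front does face robot +x and the text is wrong on that. Next I'll fit the pose and work out the first moves.

```bash
cat > c.py <<'E'
from h import *
from scipy.optimize import least_squares
np.set_printoptions(precision=3,suppress=True)
S=eyes.camera("scene");D=eyes.camera("side")
C=[(-.085,.1,.11),(-.085,-.1,.11),(.085,-.1,.11),(.085,.1,.11)]
obs=[(S,C[0],(303.2,222.9)),(S,C[1],(368.6,257.1)),(S,C[2],(399.6,215.7)),(S,C[3],(337,188)),
 (D,C[1],(355,144)),(D,C[0],(372,190)),(D,C[2],(302,148)),
 (S,(-.012,0,.045),(345.1,237.5)),(D,(-.012,0,.045),(340.4,183.9))]
def T(q,X): return Rn.from_euler("z",q[2]).apply(X)+[q[0],q[1],0]
f=lambda q:np.concatenate([proj(p,T(q,X))-uv for p,X,uv in obs])
s=least_squares(f,[.58,.13,2.9],loss="soft_l1"); q=s.x
print("xyyaw",q,np.degrees(q[2]));print(f(q).reshape(-1,2))
for n,X in dict(pan=(-.012,0,.045),hinge=(.085,0,.11),shutbar=(-.119,0,.155)).items(): print(n,T(q,X))
b=tri([(S,(387.3,129)),(D,(275,122.8))]); print("bar",b,[proj(p,b) for p in(S,D)])
h=T(q,(.085,0,.11)); v=Rn.from_euler("z",-q[2]).apply(b-h); print("bar rel",v,"r",np.hypot(v[0],v[2]),"lid",np.arctan2(v[2],-v[0])-np.arctan2(45,204))
print("togo over pan z.42",togo([*T(q,(-.012,0,0))[:2],.42]))
E
python3 c.py
```

```text
xyyaw [0.579 0.139 2.895] 165.8927204332096
[[-2.214  0.006]
 [-1.092  1.495]
 [ 0.115  0.186]
 [-0.479 -2.35 ]
 [ 0.029 -3.153]
 [ 0.493  0.786]
 [-2.757  0.207]
 [ 1.965  0.426]
 [-2.652 -0.82 ]]
pan [0.591 0.136 0.045]
hinge [0.497 0.159 0.11 ]
shutbar [0.694 0.11  0.155]
bar [0.427 0.175 0.308] [array([387.661, 128.752]), array([275.333, 123.095])]
bar rel [0.071 0.002 0.198] r 0.21052483462940433 lid 1.6980115883649867
togo over pan z.42 [-2.649 -1.654 -0.987]
```

play_rows(
  motion=[
    [0,0,-0.3,0,0,0,80],
    [-0.3,0,-0.6,0,0,0,80],
    [-0.6,-0.1,-0.8,0,0,0,80],
    [-0.8,-0.3,-1,0,0,0,80],
    [-1,-0.4,-1,0,0,0,80],
  ],
)

```text
time: 2.72
ee_pos: [0.3329, 0.4789, 0.4201]
eef_rot: [0.139, 0.99, 0.001, 0.0]
ft_force: [0.2, 0.9, -0.7]
width: 0.0699
```

play_rows(
  motion=[
    [-0.25,-0.15,0,0,0,0,80],
    [-0.5,-0.35,0,0,0,0,80],
    [-0.7,-0.5,0,0,0,0,80],
    [-0.9,-0.7,0,0,0,0,80],
    [-1,-0.9,0,0,0,0,80],
  ],
)

```text
time: 3.35
ee_pos: [0.4759, 0.2487, 0.4176]
eef_rot: [0.141, 0.99, -0.0, 0.0]
ft_force: [0.5, -0.2, -0.5]
width: 0.0697
```

```bash
cat > d.py <<'E'
from h import *
np.set_printoptions(precision=3,suppress=True)
s=r.read_state(); print(s["time"],s["ee_pos"],Rn.from_quat(s["eef_rot"]).as_matrix(),s["joint_positions"])
a=eyes.camera("scene");b=eyes.camera("side")
cv2.imwrite("pics/d.png",cv2.resize(np.hstack([a["image"][:,180:560],b["image"][:,:420]])[:,:,::-1],(800,400)))
print("pan",togo([.591,.136,.42]),"jar",togo([.537,-.331,.15]))
E
python3 d.py
```

```text
3.35 [0.476 0.249 0.418] [[-0.96   0.279  0.   ]
 [ 0.279  0.96  -0.001]
 [-0.    -0.    -1.   ]] [-0.772  0.104  0.23   1.338 -0.023  1.703  0.741]
pan [-0.704 -0.362 -0.004] jar [-1.109 -2.677  1.346]
```

View pics/d.png

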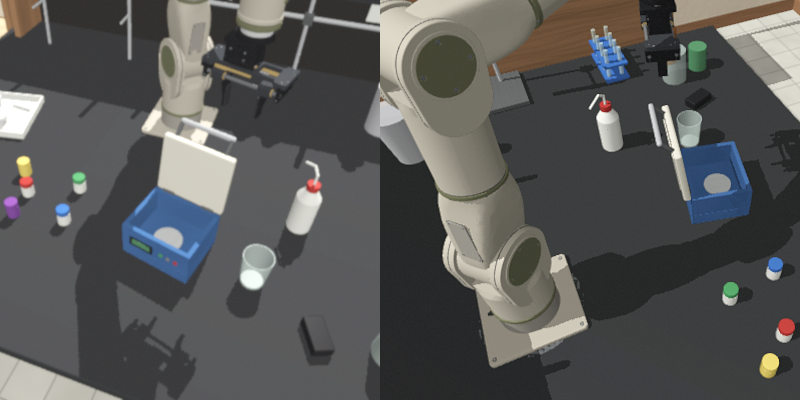

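Clear view: the elbow rides high, so the forearm should clear the lid bar when the tool reaches into the chamber. On to the red jar.

play_rows(
  motion=[
    [-0.2,-0.2,0,0,0,0,80],
    [-0.3,-0.4,0,0,0,0,80],
    [-0.4,-0.65,0,0,0,0,80],
    [-0.5,-0.9,0,0,0,0,80],
    [-0.6,-1,0,0,0,0,80],
  ],
)

```text
time: 4.08
ee_pos: [0.5344, 0.0229, 0.4187]
eef_rot: [0.141, 0.99, 0.0, 0.001]
ft_force: [0.7, 0.7, 1.5]
width: 0.0694
```

play_rows(
  motion=[
    [-0.1,-0.25,0.1,0,0,0,80],
    [-0.2,-0.5,0.2,0,0,0,80],
    [-0.3,-0.7,0.4,0,0,0,80],
    [-0.4,-0.9,0.5,0,0,0,80],
    [-0.4,-1,0.6,0,0,0,80],
  ],
)

```text
time: 4.7
ee_pos: [0.5559, -0.1907, 0.2966]
eef_rot: [0.141, 0.99, -0.001, -0.0]
ft_force: [-0.8, -0.7, -0.1]
width: 0.0699
```

play_rows(
  motion=[
    [-0.05,-0.25,0.2,0,0,0,80],
    [-0.1,-0.5,0.4,0,0,0,80],
    [-0.1,-0.65,0.6,0,0,0,80],
    [-0.1,-0.65,0.7,0,0,0,80],
    [-0.1,-0.65,0.7,0,0,0,80],
  ],
)

```text
time: 5.32
ee_pos: [0.5392, -0.3174, 0.1565]
eef_rot: [0.139, 0.99, 0.001, -0.001]
ft_force: [0.9, -0.1, 0.8]
width: 0.0697
```

```bash
cat > e.py <<'E'
from h import *
np.set_printoptions(precision=3,suppress=True)
s=r.read_state(); print(s["time"],s["ee_pos"],Rn.from_quat(s["eef_rot"]).as_matrix(),s["joint_positions"])
P={c:eyes.camera(c) for c in("wrist","scene","side")}
save(P["wrist"],"e.png")
for c in P:
    hsv=cv2.cvtColor(P[c]["image"],cv2.COLOR_RGB2HSV)
    for q in eyes.landmark_of(P[c],"jar_red")[:4]:
        print(c,round(q["p"],2),np.round(q["xy"]),atz(P[c],q["xy"],0))
    for q in eyes.regions_of(P[c],"jar_red")[:4]:
        m=q["region"]; h=hsv[m]; sat=h[h[:,1]>150]; print("  reg",q["xy"],np.median(sat[:,0]) if len(sat) else None,atz(P[c],q["xy"],.03))
print("jar",togo([.537,-.331,.018]))
E
python3 e.py
```

```text
5.325 [ 0.539 -0.317  0.156] [[-0.961  0.276 -0.002]
 [ 0.276  0.961  0.002]
 [ 0.002  0.001 -1.   ]] [-0.011  0.423  0.615  1.571 -0.254  1.231  1.939]
wrist 0.86 [234. 133.] [ 0.46  -0.385  0.   ]
wrist 0.7 [330. 266.] [ 0.629 -0.331  0.   ]
wrist 0.59 [305. 186.] [ 0.533 -0.332  0.   ]
  reg [331.4, 293.8] 141.0 [ 0.646 -0.335  0.03 ]
  reg [219.4, 135.0] 30.0 [ 0.459 -0.39   0.03 ]
  reg [299.8, 196.5] 3.0 [ 0.535 -0.336  0.03 ]
scene 0.69 [206. 192.] [ 0.537 -0.343  0.   ]
scene 0.63 [204. 175.] [ 0.471 -0.386  0.   ]
scene 0.57 [193. 211.] [ 0.622 -0.334  0.   ]
  reg [191.8, 206.9] None [ 0.629 -0.328  0.03 ]
  reg [206.6, 184.8] 1.0 [ 0.533 -0.335  0.03 ]
  reg [204.0, 167.6] None [ 0.467 -0.384  0.03 ]
side 0.67 [388. 370.] [ 0.459 -0.391  0.   ]
side 0.66 [401. 334.] [ 0.532 -0.329  0.   ]
side 0.45 [437. 315.] [ 0.64  -0.325  0.   ]
  reg [403.7, 328.5] 1.0 [ 0.534 -0.329  0.03 ]
  reg [389.0, 365.1] 24.0 [ 0.458 -0.389  0.03 ]
  reg [304.6, 183.1] None [0.507 0.189 0.03 ]
jar [-0.004 -0.062  0.702]
```

View pics/e.png

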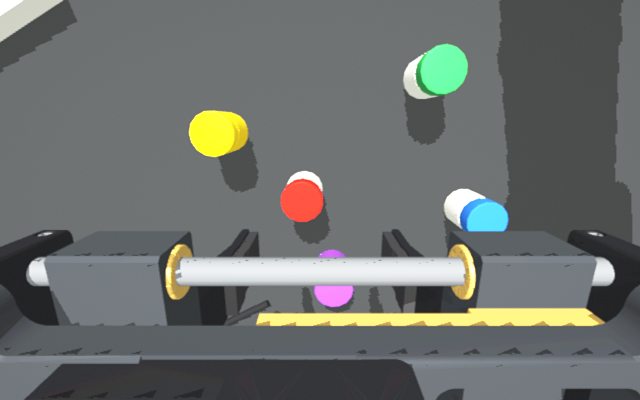

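The wrist view shows the red cap at (302,198), with yellow and purple well clear of the finger path. The jar is at about (0.534, -0.332).

play_rows(
  motion=[
    [0,-0.08,0.1,0,0,0,80],
    [0,-0.08,0.3,0,0,0,80],
    [0,-0.08,0.5,0,0,0,80],
    [0,-0.08,0.65,0,0,0,80],
    [0,-0.08,0.69,0,0,0,80],
  ],
)

```text
time: 6.4
ee_pos: [0.5325, -0.3345, 0.0168]
eef_rot: [0.14, 0.99, 0.0, -0.002]
ft_force: [0.1, -0.8, 0.2]
width: 0.0694
```

play_rows(
  motion=[
    [0,0,0,0,0,0,80],
    [0,0,0,0,0,0,30],
    [0,0,0,0,0,0,30],
    [0,0,0,0,0,0,30],
    [0,0,0,0,0,0,30],
  ],
  squeeze=15,
)

```text
time: 7.02
ee_pos: [0.5349, -0.3343, 0.0201]
eef_rot: [0.14, 0.99, 0.0, 0.0]
ft_force: [-0.4, 0.4, 0.8]
width: 0.0378
```

play_rows(
  motion=[
    [0,0,0,0,0,0,30],
    [0,0,0,0,0,0,30],
    [0,0,-0.05,0,0,0,30],
    [0,0,-0.15,0,0,0,30],
    [0,0,-0.3,0,0,0,30],
  ],
)

```text
time: 7.65
ee_pos: [0.5344, -0.3344, 0.081]
eef_rot: [0.14, 0.99, 0.0, -0.0]
ft_force: [0.0, -1.0, 0.6]
width: 0.0375
```

play_rows(
  motion=[
    [0,0,-0.3,0,0,0,30],
    [0.05,0.15,-0.6,0,0,0,30],
    [0.1,0.35,-0.7,0,0,0,30],
    [0.15,0.55,-0.7,0,0,0,30],
    [0.15,0.8,-0.7,0,0,0,30],
  ],
)

```text
time: 8.28
ee_pos: [0.5498, -0.1722, 0.2219]
eef_rot: [0.141, 0.99, 0.0, 0.001]
ft_force: [1.7, 0.3, -0.7]
width: 0.0373
```

play_rows(
  motion=[
    [0.05,0.25,0,0,0,0,30],
    [0.1,0.5,0,0,0,0,30],
    [0.15,0.7,0,0,0,0,30],
    [0.2,0.9,0,0,0,0,30],
    [0.2,1,0,0,0,0,30],
  ],
)

```text
time: 8.9
ee_pos: [0.5672, 0.0332, 0.2211]
eef_rot: [0.139, 0.99, 0.001, 0.0]
ft_force: [-0.1, 0.3, 0.1]
width: 0.0372
```

play_rows(
  motion=[
    [0.03,0.2,0,0,0,0,30],
    [0.03,0.4,0,0,0,0,30],
    [0.03,0.54,0,0,0,0,30],
    [0.03,0.54,0,0,0,0,30],
    [0.03,0.54,0,0,0,0,30],
  ],
)

```text
time: 9.52
ee_pos: [0.5917, 0.1347, 0.22]
eef_rot: [0.141, 0.99, -0.0, 0.0]
ft_force: [-0.5, -0.1, -1.1]
width: 0.0371
```

```bash
cat > f.py <<'E'
from h import *
np.set_printoptions(precision=3,suppress=True)
s=r.read_state(); print(s["time"],s["ee_pos"],s["width"],s["joint_positions"])
P={c:eyes.camera(c) for c in("wrist","scene","side")}
w,a,b=[P[c]["image"] for c in P]
cv2.imwrite("pics/f.png",np.vstack([cv2.resize(w,(480,300)),np.hstack([cv2.resize(a[60:300,260:500],(240,240)),cv2.resize(b[60:300,200:440],(240,240))])])[:,:,::-1])
for c in P:
    for n,z in(("pan",.045),("lid_hinge",.11)):
        for q in eyes.landmark_of(P[c],n)[:2]: print(c,n,round(q["p"],2),np.round(q["xy"]),atz(P[c],q["xy"],z))
    for q in eyes.regions_of(P[c],"pan")[:1]:
        m=q["region"]; print("  reg",q["p"],q["xy"],m.sum(),atz(P[c],q["xy"],.045))
print("pan",togo([.591,.136,.063]))
E
python3 f.py
```

```text
9.525 [0.592 0.135 0.22 ] 0.03705378587523741 [-0.63   0.301  0.411  1.537 -0.121  1.329  1.082]
wrist pan 0.63 [325. 185.] [0.594 0.14  0.045]
wrist lid_hinge 0.66 [313.  80.] [0.492 0.158 0.11 ]
  reg 0.93 [312.7, 91.0] 62923 [0.495 0.155 0.045]
scene pan 0.92 [344. 240.] [0.602 0.131 0.045]
scene lid_hinge 0.85 [367. 202.] [0.505 0.161 0.11 ]
  reg 0.57 [362.7, 222.4] 7845 [0.522 0.16  0.045]
side lid_hinge 0.72 [301. 173.] [0.486 0.162 0.11 ]
  reg 0.56 [327.7, 177.9] 5479 [0.573 0.167 0.045]
pan [ 0.001 -0.002  0.784]
```

View pics/f.png

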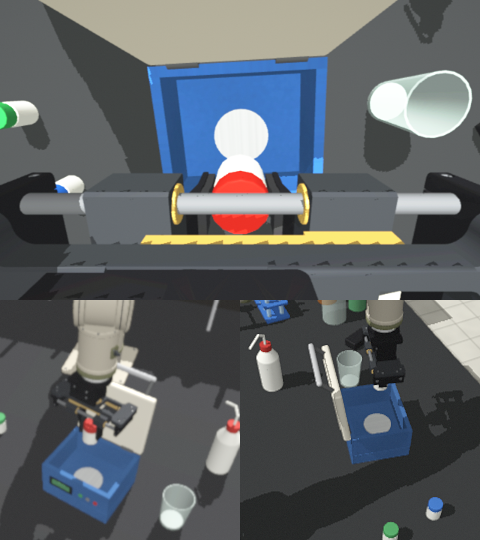

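The wrist view shows the pan at full-size (321,180), which agrees with the fit, and the chamber is clear. Lowering the jar.

play_rows(
  motion=[
    [0,0,0.15,0,0,0,30],
    [0,0,0.3,0,0,0,30],
    [0,0,0.45,0,0,0,30],
    [0,0,0.55,0,0,0,30],
    [0,0,0.62,0,0,0,30],
  ],
)

```text
time: 10.75
ee_pos: [0.5911, 0.1364, 0.0949]
eef_rot: [0.14, 0.99, -0.0, -0.0]
ft_force: [0.6, -0.3, -1.2]
width: 0.0378
```

play_rows(
  motion=[
    [0,0,0.05,0,0,0,30],
    [0,0,0.1,0,0,0,30],
    [0,0,0.14,0,0,0,30],
    [0,0,0.16,0,0,0,30],
    [0,0,0.16,0,0,0,30],
  ],
)

```text
time: 11.38
ee_pos: [0.5917, 0.1363, 0.0645]
eef_rot: [0.14, 0.99, 0.0, 0.0]
ft_force: [-2.2, -0.8, 3.7]
width: 0.0377
```

```bash
python3 -c "
from h import *
s=r.read_state();print(s['ee_pos'],s['ft_force'],togo([.591,.136,.063]))"
```

```text
[0.59167517 0.13630509 0.06453503] [-2.17554027 -0.84893459  3.6811602 ] [ 0.00282387 -0.00240551  0.00767272]
```

play_rows(
  motion=[
    [0,0,0,0,0,0,55],
    [0,0,0,0,0,0,75],
    [0,0,0,0,0,0,75],
    [0,0,0,0,0,0,75],
    [0,0,0,0,0,0,75],
  ],
)

```text
time: 12.0
ee_pos: [0.5914, 0.1364, 0.0638]
eef_rot: [0.14, 0.99, 0.0, -0.0]
ft_force: [0.5, 1.0, -0.1]
width: 0.0648
```

play_rows(
  motion=[
    [0,0,-0.1,0,0,0,75],
    [0,0,-0.3,0,0,0,75],
    [0,0,-0.5,0,0,0,75],
    [0,0,-0.7,0,0,0,75],
    [0,0,-0.9,0,0,0,75],
  ],
)

```text
time: 12.62
ee_pos: [0.5914, 0.1361, 0.2469]
eef_rot: [0.14, 0.99, 0.0, 0.001]
ft_force: [0.4, -0.1, -0.3]
width: 0.0651
```

```bash
cat > g.py <<'E'
from h import *
np.set_printoptions(precision=3,suppress=True)
s=r.read_state(); print(s["time"],s["ee_pos"],s["width"],s["joint_positions"])
P={c:eyes.camera(c) for c in("wrist","scene","side")}
w,a,b=[P[c]["image"] for c in P]
cv2.imwrite("pics/g.png",np.vstack([cv2.resize(w,(480,300)),np.hstack([cv2.resize(a[60:300,260:500],(240,240)),cv2.resize(b[60:300,200:440],(240,240))])])[:,:,::-1])
ob=[]
for c in P:
    for n,z in(("pan",.045),("jar_red",.045),("lid_bar",.308)):
        for q in eyes.landmark_of(P[c],n)[:3 if n=="jar_red" else 1]:
            print(c,n,round(q["p"],2),np.round(q["xy"]),atz(P[c],q["xy"],z))
            if n=="lid_bar" and c!="wrist": ob.append((P[c],q["xy"]))
if len(ob)>1: print("bar",tri(ob))
E
python3 g.py
```

```text
12.625 [0.591 0.136 0.247] 0.06506694928651931 [-0.635  0.286  0.415  1.499 -0.117  1.379  1.077]
wrist pan 0.75 [322. 178.] [0.59  0.139 0.045]
wrist jar_red 0.76 [320. 178.] [0.589 0.137 0.045]
scene pan 0.56 [346. 239.] [0.595 0.135 0.045]
scene jar_red 0.76 [194. 216.] [ 0.668 -0.293  0.045]
scene jar_red 0.6 [348. 238.] [0.59  0.138 0.045]
scene jar_red 0.6 [204. 177.] [ 0.517 -0.35   0.045]
scene lid_bar 0.84 [387. 130.] [0.431 0.173 0.308]
side pan 0.89 [337. 184.] [0.586 0.133 0.045]
side jar_red 0.94 [387. 368.] [ 0.447 -0.397  0.045]
side jar_red 0.59 [434. 315.] [ 0.612 -0.336  0.045]
side jar_red 0.33 [272. 124.] [0.509 0.461 0.045]
side lid_bar 0.9 [276. 120.] [0.433 0.184 0.308]
bar [0.433 0.176 0.312]
```

View pics/g.png

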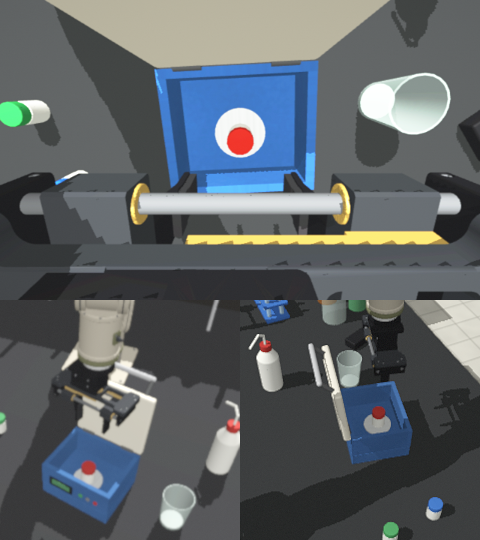

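The jar stands near the middle of the pan: its landmark is at (320,178) and the pan's at (322,178) in the wrist view. Next I'll rise, turn the jaws across the bar and go above it at about (0.429, 0.175).

play_rows(
  motion=[
    [0,0,-0.3,0,0,0,75],
    [0,0,-0.6,0,0,0,60],
    [0,0,-0.87,0,0,0.1,46],
    [0,0,-0.87,0,0,0.2,46],
    [0,0,-0.87,0,0,0.3,46],
  ],
)

```text
time: 13.85
ee_pos: [0.5916, 0.1363, 0.4182]
eef_rot: [0.37, 0.929, 0.0, 0.0]
ft_force: [0.4, -0.7, -0.7]
width: 0.0413
```

play_rows(
  motion=[
    [0,0,0,0,0,0.11,46],
    [0,0,0,0,0,0.22,46],
    [0,0,0,0,0,0.33,46],
    [0,0,0,0,0,0.44,46],
    [0,0,0,0,0,0.55,46],
  ],
)

```text
time: 14.48
ee_pos: [0.5913, 0.1364, 0.4176]
eef_rot: [0.725, 0.689, -0.0, -0.0]
ft_force: [-0.4, -0.3, 0.8]
width: 0.04
```

play_rows(
  motion=[
    [0,0,0,0,0,0.11,46],
    [0,0,0,0,0,0.13,46],
    [0,0,0,0,0,0.13,46],
  ],
)

```text
time: 14.85
ee_pos: [0.5913, 0.1364, 0.4177]
eef_rot: [0.789, 0.615, -0.0, -0.0]
ft_force: [0.2, -0.5, 0.6]
width: 0.0397
```

```bash
python3 -c "
from h import *
s=r.read_state();R=Rn.from_quat(s['eef_rot']).as_matrix();print(s['time'],s['ee_pos'],s['width'],R.round(3),s['joint_positions'],'want tool y yaw -14.1, have',np.degrees(np.arctan2(R[1,1],R[0,1])),togo([.429,.175,.36]))"
```

```text
14.85 [0.59132727 0.1363987  0.4177077 ] 0.03974383501550327 [[ 0.244  0.97  -0.   ]
 [ 0.97  -0.244 -0.   ]
 [-0.    -0.    -1.   ]] [-0.76513407  0.3027915   0.64522291  1.16162102 -0.18269713  1.73288181
 -0.41827056] want tool y yaw -14.1, have -14.11589590680587 [-0.01073927 -0.834149    0.28868603]
```

play_rows(
  motion=[
    [0,-0.2,0,0,0,0,46],
    [0,-0.4,0,0,0,0,46],
    [0,-0.6,0,0,0,0,46],
    [-0.01,-0.8,0,0,0,0,46],
    [-0.01,-0.835,0.25,0,0,0,46],
  ],
)

```text
time: 15.48
ee_pos: [0.4286, 0.1772, 0.3704]
eef_rot: [0.788, 0.616, 0.004, -0.0]
ft_force: [1.3, -0.0, -1.9]
width: 0.0398
```

```bash
cat > k.py <<'E'
from h import *
np.set_printoptions(precision=3,suppress=True)
s=r.read_state(); print(s["time"],s["ee_pos"],s["width"])
P={c:eyes.camera(c) for c in("wrist","scene","side")}
w,a,b=[P[c]["image"] for c in P]
cv2.imwrite("pics/k.png",np.vstack([cv2.resize(w,(480,300)),np.hstack([cv2.resize(a[60:300,260:500],(240,240)),cv2.resize(b[60:300,200:440],(240,240))])])[:,:,::-1])
ob=[]
for c in P:
    for q in eyes.landmark_of(P[c],"lid_bar")[:1]:
        print(c,round(q["p"],2),np.round(q["xy"]),atz(P[c],q["xy"],.308)); ob.append((P[c],q["xy"]))
if len(ob)>1:
    b=tri(ob);print("bar",b,"togo grasp",togo(b+[0,0,-.016]))
print(togo([.429,.175,.292]))
E
python3 k.py
```

```text
15.475 [0.429 0.177 0.37 ] 0.03980041198865495
wrist 0.87 [316. 214.] [0.426 0.178 0.308]
scene 0.82 [387. 127.] [0.421 0.172 0.308]
bar [0.426 0.176 0.311] togo grasp [-0.005 -0.021  0.375]
[-0.005 -0.006  0.39 ]
```

View pics/k.png

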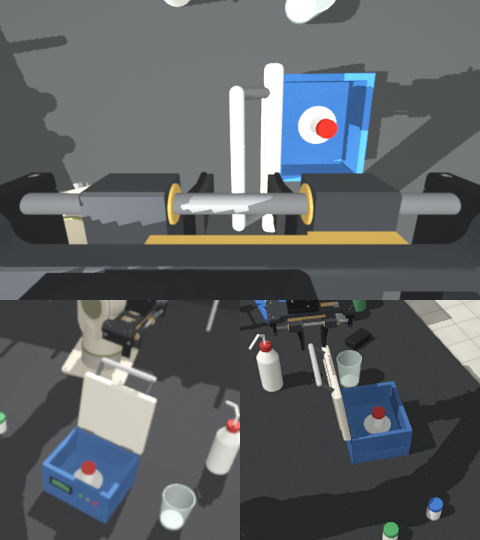

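The wrist view shows the bar at column ~237 of the half-size composite, midway between the fingertips (~205 and ~275), with the lid edge outside the front finger. Lowering and gripping.

play_rows(
  motion=[
    [0,-0.01,0.1,0,0,0,46],
    [0,-0.01,0.2,0,0,0,46],
    [0,-0.01,0.3,0,0,0,46],
    [0,-0.01,0.38,0,0,0,46],
    [0,-0.01,0.38,0,0,0,46],
  ],
)

```text
time: 16.4
ee_pos: [0.4274, 0.176, 0.2918]
eef_rot: [0.79, 0.614, -0.0, 0.0]
ft_force: [-0.4, -0.6, 1.1]
width: 0.0401
```

play_rows(
  motion=[
    [0,0,0,0,0,0,30],
    [0,0,0,0,0,0,10],
    [0,0,0,0,0,0,5],
    [0,0,0,0,0,0,5],
    [0,0,0,0,0,0,5],
  ],
  squeeze=20,
)

```text
time: 17.02
ee_pos: [0.427, 0.1763, 0.2922]
eef_rot: [0.789, 0.614, 0.0, -0.0]
ft_force: [-2.2, -0.1, 4.1]
width: 0.0133
```

```bash
cat > m.py <<'E'
from h import *
np.set_printoptions(precision=3,suppress=True)
s=r.read_state(); print(s["time"],s["ee_pos"],s["width"],s["ft_force"])
h=np.array([.497,.159,.11]); f=np.array([.970,-.244,0]); up=np.array([0,0,1.])
p=s["ee_pos"]+[0,0,.016]; R=Rn.from_quat(s["eef_rot"])
v=p-h; ang=np.arctan2(v@up,v@f); rad=np.hypot(v@up,v@f); off=np.arctan2(45,204)
print("lid",ang-off,"rad",rad)
def rel(th,rr): return rr*(np.cos(th+off)*f+np.sin(th+off)*up)
th0=ang-off
for th in np.arange(th0,-.05,-.1): 
    d=R.inv().apply(rel(th,rad)-rel(th0,rad))/.2; print(round(th,2),d)
print("shut",R.inv().apply(rel(0,.209)-rel(th0,rad))/.2)
E
python3 m.py
```

```text
17.025 [0.427 0.176 0.292] 0.013271450981030481 [-2.17  -0.126  4.056]
lid 1.702594531942779 rad 0.21088131197692386
1.7 [0. 0. 0.]
1.6 [ 0.     0.101 -0.031]
1.5 [ 0.001  0.204 -0.052]
1.4 [ 0.001  0.309 -0.062]
1.3 [ 0.001  0.414 -0.062]
1.2 [ 0.001  0.519 -0.052]
1.1 [ 0.002  0.623 -0.03 ]
1.0 [0.002 0.723 0.001]
0.9 [0.002 0.82  0.042]
0.8 [0.002 0.913 0.093]
0.7 [0.003 1.    0.152]
0.6 [0.003 1.08  0.22 ]
0.5 [0.003 1.154 0.296]
0.4 [0.003 1.219 0.378]
0.3 [0.003 1.276 0.467]
0.2 [0.003 1.324 0.561]
0.1 [0.003 1.362 0.659]
0.0 [0.003 1.39  0.761]
shut [0.003 1.381 0.766]
```

Gripped: width 13 mm on the 14 mm bar, and the geometry gives a lid angle of about 1.70. Now following the arc.

play_rows(
  motion=[
    [0,0.04,-0.014,0,0,0,5],
    [0,0.1,-0.031,0,0,0,5],
    [0,0.17,-0.046,0,0,0,5],
    [0,0.24,-0.056,0,0,0,5],
    [0,0.309,-0.062,0,0,0,5],
  ],
)

```text
time: 17.65
ee_pos: [0.488, 0.1612, 0.3044]
eef_rot: [0.789, 0.614, 0.0, -0.0]
ft_force: [-1.6, 5.8, 1.6]
width: 0.0137
```

play_rows(
  motion=[
    [0,0.063,-0.001,0,0,0,5],
    [0,0.126,0.002,0,0,0,5],
    [0,0.189,0.008,0,0,0,5],
    [0,0.252,0.018,0,0,0,5],
    [0,0.314,0.032,0,0,0,5],
  ],
)

```text
time: 18.27
ee_pos: [0.5488, 0.1457, 0.2975]
eef_rot: [0.789, 0.614, 0.0, -0.0]
ft_force: [-0.3, 5.1, -0.3]
width: 0.0132
```

```bash
python3 m.py
python3 - <<'E'
from h import *
P=[eyes.camera(c)["image"] for c in("scene","side")]
cv2.imwrite("pics/n.png",np.hstack([P[0][40:340,240:540],P[1][40:340,180:480]])[:,:,::-1])
E
```

```text
18.275 [0.549 0.146 0.297] 0.013151410925312877 [-0.323  5.123 -0.325]
lid 1.0965737201636734 rad 0.2103977418784161
1.1 [0. 0. 0.]
1.0 [0.    0.1   0.032]
0.9 [0.    0.197 0.073]
0.8 [0.001 0.289 0.125]
0.7 [0.001 0.375 0.185]
0.6 [0.001 0.455 0.253]
0.5 [0.001 0.528 0.329]
0.4 [0.001 0.593 0.412]
0.3 [0.001 0.649 0.501]
0.2 [0.001 0.696 0.595]
0.1 [0.001 0.733 0.693]
-0.0 [0.002 0.761 0.794]
shut [0.002 0.753 0.792]
```

View pics/n.png

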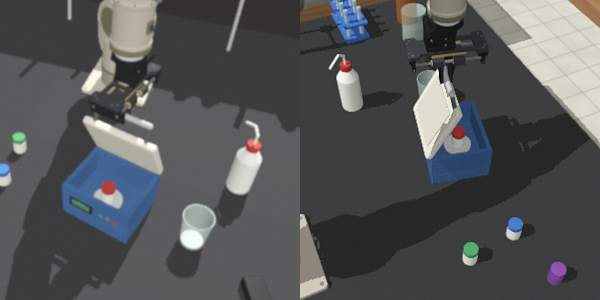

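The lid follows well, at about 1.1 rad, with small forces. Continuing with a slightly firmer grip.

play_rows(
  motion=[
    [0.002,0.055,0.016,0,0,0,5],
    [0.004,0.105,0.034,0,0,0,5],
    [0.006,0.152,0.053,0,0,0,5],
    [0.008,0.197,0.073,0,0,0,5],
    [0.01,0.245,0.099,0,0,0,5],
  ],
  squeeze=30,
)

```text
time: 19.0
ee_pos: [0.5966, 0.1341, 0.2777]
eef_rot: [0.79, 0.613, -0.0, 0.0]
ft_force: [-0.7, -1.7, 2.0]
width: 0.0133
```

play_rows(
  motion=[
    [0,0.044,0.026,0,0,0,5],
    [0,0.087,0.055,0,0,0,5],
    [0,0.13,0.086,0,0,0,5],
    [0,0.17,0.119,0,0,0,5],
    [0,0.21,0.154,0,0,0,5],
  ],
)

```text
time: 19.62
ee_pos: [0.6369, 0.1246, 0.2467]
eef_rot: [0.79, 0.614, -0.0, -0.0]
ft_force: [-2.0, -1.9, -0.4]
width: 0.0132
```

```bash
python3 m.py
```

```text
19.625 [0.637 0.125 0.247] 0.013213582291135152 [-2.029 -1.892 -0.361]
lid 0.5969743659265137 rad 0.20996717069604878
0.6 [0. 0. 0.]
0.5 [0.    0.073 0.076]
0.4 [0.    0.137 0.158]
0.3 [0.001 0.193 0.247]
0.2 [0.001 0.24  0.341]
0.1 [0.001 0.278 0.439]
-0.0 [0.001 0.305 0.54 ]
shut [0.001 0.3   0.538]
```

play_rows(
  motion=[
    [0,0.037,0.037,0,0,0,5],
    [0,0.073,0.076,0,0,0,5],
    [0,0.106,0.116,0,0,0,5],
    [0,0.137,0.158,0,0,0,5],
    [0,0.166,0.202,0,0,0,5],
  ],
)

```text
time: 20.25
ee_pos: [0.6691, 0.117, 0.2062]
eef_rot: [0.789, 0.614, 0.0, -0.0]
ft_force: [-1.3, -0.7, -0.6]
width: 0.0132
```

play_rows(
  motion=[
    [0,0.022,0.036,0,0,0,5],
    [0,0.042,0.073,0,0,0,5],
    [0,0.06,0.11,0,0,0,5],
    [0,0.075,0.14,0,0,0,5],
    [0,0.091,0.177,0,0,0,5],
  ],
)

```text
time: 20.88
ee_pos: [0.6859, 0.1129, 0.1707]
eef_rot: [0.789, 0.614, -0.0, -0.001]
ft_force: [-4.3, 2.4, -1.4]
width: 0.0129
```

```bash
python3 m.py
```

```text
20.875 [0.686 0.113 0.171] 0.012944092817603472 [-4.279  2.38  -1.361]
lid 0.15840659580264105 rad 0.20902142123546016
0.16 [0. 0. 0.]
0.06 [0.    0.034 0.099]
-0.04 [0.    0.057 0.201]
shut [0.    0.048 0.158]
```

play_rows(
  motion=[
    [0,0.01,0.026,0,0,0,5],
    [0,0.019,0.052,0,0,0,5],
    [0,0.027,0.078,0,0,0,5],
    [0,0.034,0.1,0,0,0,5],
    [0,0.039,0.12,0,0,0,5],
  ],
)

```text
time: 21.5
ee_pos: [0.6928, 0.1112, 0.1464]
eef_rot: [0.789, 0.614, -0.001, -0.001]
ft_force: [-9.3, 3.3, 14.0]
width: 0.013
```

play_rows(
  motion=[
    [0,0.002,0.01,0,0,0,5],
    [0,0.004,0.02,0,0,0,5],
    [0,0.006,0.03,0,0,0,5],
    [0,0.007,0.035,0,0,0,5],
    [0,0.007,0.035,0,0,0,5],
  ],
)

```text
time: 22.12
ee_pos: [0.6931, 0.1114, 0.1454]
eef_rot: [0.789, 0.614, -0.0, -0.003]
ft_force: [-34.5, 3.4, 40.8]
width: 0.0131
```

```bash
python3 m.py
```

```text
22.125 [0.693 0.111 0.145] 0.013065976248295192 [-34.451   3.378  40.77 ]
lid 0.03234419515960524 rad 0.20825887922965503
0.03 [0. 0. 0.]
shut [-0.     0.012  0.032]
```

It stopped at z=0.145 with 40 N upward, so it is either shut (with my height a few mm off) or blocked. I'll ease off the push and look.

play_rows(
  motion=[
    [0,-0.005,-0.008,0,0,0,5],
    [0,-0.01,-0.015,0,0,0,5],
    [0,-0.015,-0.022,0,0,0,5],
    [0,-0.015,-0.022,0,0,0,5],
  ],
)

```text
time: 22.62
ee_pos: [0.6929, 0.1113, 0.1458]
eef_rot: [0.789, 0.614, 0.001, 0.0]
ft_force: [-3.3, 3.8, 6.6]
width: 0.0132
```

```bash
cat > o.py <<'E'
from h import *
np.set_printoptions(precision=3,suppress=True)
s=r.read_state(); print(s["time"],s["ee_pos"],s["width"],s["ft_force"])
P={c:eyes.camera(c) for c in("scene","side")}
z=lambda i:cv2.resize(i,(400,500),interpolation=cv2.INTER_CUBIC)
cv2.imwrite("pics/o.png",np.hstack([z(P["scene"]["image"][150:300,290:410]),z(P["side"]["image"][110:260,270:390])])[:,:,::-1])
T=lambda X:Rn.from_euler("z",2.895).apply(X)+[.579,.139,0]
# lid top corners predicted for lid angles 0,.05,.1
for c in P:
    for th in(0,.05,.1):
        print(c,th,[proj(P[c],T([.085-.174*np.cos(th)-.02*np.sin(th)*0,y,.11+.174*np.sin(th)])).round(1).tolist() for y in(-.1,.1)])
    for q in eyes.landmark_of(P[c],"lid_bar")[:1]: print(q["p"],q["xy"])
E
python3 o.py
```

```text
22.625 [0.693 0.111 0.146] 0.013196195712985812 [-3.262  3.763  6.628]
scene 0 [[366.8, 259.7], [300.2, 223.9]]
scene 0.05 [[367.1, 257.5], [300.1, 221.6]]
scene 0.1 [[367.6, 255.2], [300.2, 219.2]]
0.81 [325.5, 236.0]
side 0 [[356.3, 140.6], [373.9, 190.5]]
side 0.05 [[356.4, 138.5], [374.1, 188.5]]
side 0.1 [[356.4, 136.4], [374.2, 186.4]]
0.62 [372.9, 151.3]
```

View pics/o.png

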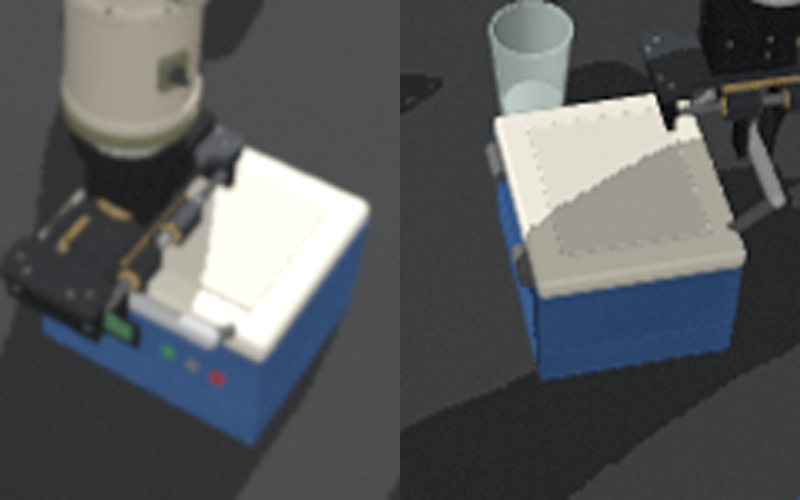

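The lid sits flush on the case in both views, with no gap along the side in either, and it didn't give under 40 N. Releasing and backing off.

play_rows(
  motion=[
    [0,0,0,0,0,0,20],
    [0,0,0,0,0,0,46],
    [0,0,0,0,0,0,46],
    [0,0,0,0,0,0,46],
    [0,0,-0.05,0,0,0,46],
  ],
)

```text
time: 23.45
ee_pos: [0.6919, 0.1105, 0.1544]
eef_rot: [0.79, 0.614, -0.001, -0.0]
ft_force: [-0.3, -0.2, -0.3]
width: 0.039
```

play_rows(
  motion=[
    [0,0,-0.15,0,0,0,46],
    [0,0,-0.3,0,0,0,46],
    [0,0,-0.5,0,0,0,46],
    [0,0,-0.7,0,0,0,46],
    [0,0,-0.8,0,0,0,46],
  ],
)

```text
time: 24.08
ee_pos: [0.6929, 0.1103, 0.3184]
eef_rot: [0.79, 0.614, 0.002, 0.001]
ft_force: [0.3, 0.1, -0.6]
width: 0.04
```

```bash
cat > q.py <<'E'
from h import *
np.set_printoptions(precision=3,suppress=True)
s=r.read_state(); print(s["time"],s["ee_pos"],s["width"],s["ft_force"])
P={c:eyes.camera(c) for c in("wrist","scene","side")}
z=lambda i:cv2.resize(i,(400,500),interpolation=cv2.INTER_CUBIC)
cv2.imwrite("pics/q.png",np.hstack([z(P["scene"]["image"][150:300,290:410]),z(P["side"]["image"][110:260,270:390])])[:,:,::-1])
ob=[]
for c in P:
    for q in eyes.landmark_of(P[c],"lid_bar")[:1]: print(c,q["p"],np.round(q["xy"]),atz(P[c],q["xy"],.155)); ob.append((P[c],q["xy"]))
if len(ob)>1: print("bar",tri(ob),"expected .694 .110 .155")
for n in("jar_blue","jar_green","beaker","wash_bottle"):
    print(n,[atz(P[c],q["xy"],0)[:2] for c in("scene","side") for q in eyes.landmark_of(P[c],n)[:1]])
E
python3 q.py
```

```text
24.075 [0.693 0.11  0.318] 0.03996134564121443 [ 0.277  0.067 -0.603]
wrist 0.56 [319. 182.] [0.693 0.116 0.155]
scene 0.78 [325. 237.] [0.694 0.106 0.155]
side 0.59 [376. 149.] [0.7   0.119 0.155]
bar [0.696 0.113 0.161] expected .694 .110 .155
jar_blue [array([ 0.601, -0.178])]
jar_green [array([ 0.458, -0.19 ]), array([ 0.464, -0.186])]
beaker [array([0.614, 0.374]), array([0.609, 0.364])]
wash_bottle [array([0.368, 0.469]), array([0.373, 0.465])]
```

View pics/q.png

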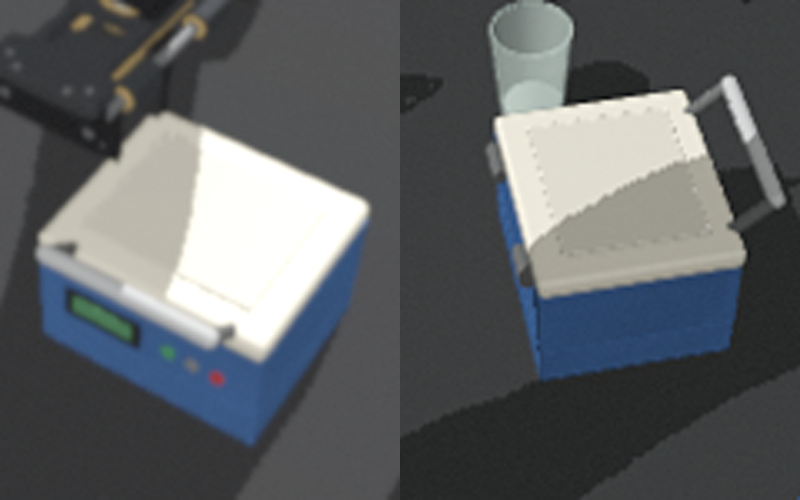

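The released lid is flush all round and hasn't moved, and the neighbours are in place. Handing in.

```bash
python3 -c "
from h import *
print(job.close_job())"
```

```text
the job is handed in; nothing more can be done
None
```

The red-capped jar is on the analyser's pan and the lid is shut. I handed the job in at about 24 s of the 64 s allowed; no verdict is reported.

**What I did**
- I gripped the jar, set it on the pan until about 4 N of contact force showed, and let go.
- I took the lid bar from above and followed the hinge arc at about 0.5 rad/s or less, slower at the end.
- I released the bar and lifted clear.

**What the last checks showed**
- **Jar:** before the lid closed, the wrist camera put it within about 2 mm of the pan's centre, and it was standing upright. It could not be seen afterwards.
- **Lid:** it sat flush on the case in two camera views, both before and after I let go. It gave only about 1 mm when the push rose to 40 N.
- **Other things:** the beaker, the wash bottle and the green and blue jars read within about 10 mm of their first positions, which is camera noise. The blue jar was found in one view only at the end.

**What disagreed**
- **Analyser direction:** the task text puts the analyser's front towards -y. The pictures showed it facing about +x (yaw about 166°), so I worked from the pictures.
- **Lid height:** with the lid shut, the gripper stopped about 6 mm higher than planned, and the cameras put the bar at 0.161 m instead of 0.155 m. That is within the camera error I saw, and I put the gripper offset down to the bar sitting low in the fingers. A lid left open by just under 0.03 rad would look the same in these numbers.
- **Final push:** the force on the wrist reached about 53 N in total (about 41 N of it vertical) before I eased off. That is under the 120 N wrist limit.

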